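# Take the bore of the nearer spindle bushing with a telescoping gauge

## Robot

A 6-joint arm with a two-finger parallel gripper is mounted at the origin on a cart in front of the work surface, level with it; the furniture and walls round the work are solid. World frame = base frame: x ahead of the robot, y to its left, z up, the work surface at z = 0. Lengths are in m, angles in rad, forces in N, time in s.
With the tool pointing down it reaches from about 0.35 to 0.775 m from the base axis. Payload 7.3 kg.
Tool frame: the origin (TCP) lies at the very end of the fingers, on their centre line; the grasp point (between the pads) lies 19 mm behind it (robot.tcp_to_grasp is the distance from the TCP to the grasp point, in m); x points along the fingers, y is the direction in which the jaws open and shut, and the axes are right-handed (so a half turn about x gives the same grasp; the last joint's range is limited). The gripper opens to 92 mm and grips with 3 to 60 N. Pads are 19 mm wide; open, the fingers measure 130 mm over their backs; the gripper's body (75 mm by 190 mm) begins 47 mm behind the grasp point.
Start: joints at [-1.303, 0.342, 1.524, -0, 1.275, -0.146], TCP at [0.211, -0.481, 0.227] pointing down, gripper open.
Joint ranges: [-2.53, 2.53], [-0.77, 2.02], [0.04, 2.7], [-1, 4.14], [0.28, 2.66], [-3.11, 3.11]. Speed limits (rad/s): [2.57, 2.57, 3.14, 3.14, 3.14, 3.14].

## Interface

Orientations are given as [roll, pitch, yaw] about the fixed x, y, z axes, in that order (R = Rz(yaw) Ry(pitch) Rx(roll)).
In Python, from cell import robot gives the robot as it stands.
- The arm moves only by the tool move_arm, never from a script. Its argument "increments" is a list of rows, each a list of 4 numbers: the shift along the tool's x, y, z normalised to -1 to 1, where 1 is 40 cm, then the turn about the tool's x normalised to -1 to 1, where 1 is 60 degrees. In form: [[dx, dy, dz, twist], ...]. A call has 1 to 5 rows; each row is the pose to reach, as a shift and turn from the pose commanded when the call began, along the tool's axes at that moment; what a row does not reach only later rows make up. A row lasts 1/8 s, in which the tool goes at most 62.5 mm and 10.7 degrees, less where a joint would pass 70% of its speed; a pose out of reach is approached as far as the arm can. A call with a number of a shift or a turn outside -1 to 1 is refused whole. A call with a gripper value outside its range is refused whole. "gripper" is the closure, from 0 (fully open) to 1 (shut), set as the call begins (left out, the last holds). The fingers move at their own pace and stop on an object; "squeeze" is the grip in N (left out, the last holds). Time passes only in rows, so rows that repeat a pose let the fingers close. It gives the time, the measured TCP pose, the force and the opening at its end, in the units of the state.
- robot.observe(): the state, without advancing time (a new reading comes with each control period).
- robot.read_camera(name): name is "scene" or "top" or "wrist"; returns the picture (400x640x3 uint8, red, green, blue); there is no depth.
- robot.camera_params(name): a dict with "fx", "fy", "cx", "cy" (pixels), "R" (3x3) and "t" (3): a world point X has camera coordinates R X + t; the wrist camera has in their place "tool_from_camera" (4x4, takes a point from camera to tool coordinates, whose origin is the TCP and whose axes are the tool frame's). Camera axes: x right, y down, z forward; pixel columns grow to the right and rows downward; lengths in m; the calibration is good to about 2 mm. A picture is of the moment at which its call begins: read the wrist's pose just before it. camera_params takes no time and is no camera call.
- robot.hand_in(): hands the job in, once; it reports no verdict.
The state is a dict: "time": time; "qpos": joint angles; "qvel": joint speeds; "joint_efforts": joint torques, N m; "tool_pos": TCP position; "tool_rot": TCP orientation; "contact_force": force on the tool from outside, world axes, zero at the start; "torque": the same for the moment, N m; "opening": finger opening in m.
Only numpy, scipy, OpenCV 4.12 (cv2) and the standard library are available. Lean on these libraries where they do the work, as an engineer would, in place of code of your own. Each camera call takes 0.05 s, during which the arm holds its last target.

## Task

Take the telescoping gauge from its wooden stand, squeezing its two side buttons so that the plungers draw in, set it fully down and upright in the bushing nearer the robot (smaller x) and let go, so that its plungers spring out to the bore. Then lock that size: press the collar on top down gently until you feel it meet the measuring pin under it, and no further, for pressing on would squeeze the plungers in again. Lift the gauge out and put it back upright in its stand, fully down, still holding the bore's size, without forcing anything or disturbing the pots and the bowl beside the work.

Things in the scene. Friction and masses are not known exactly. Their poses are not given: they have to be found in the camera images.
- gauge: Telescoping bore gauge, loose, 0.4 kg, at first upright in the stand. Origin: on its axis at the underside of its round aluminium flange (70 mm across, 6 mm thick), which rests on the stand's or a bushing's top face; z up along the handle, y along plungers and buttons. Below the flange a steel head, 36 mm across, 40 mm long, tapered nose; above it a black handle, 26 (x) by 34 (y) mm, 6 to 50 mm above the origin.
- gauge_buttons (a point): On the gauge's axis, 36 mm above its origin, midway between two grey buttons on the handle's +y and -y faces (14 mm wide, 20 mm tall). Each stands out as far as its plunger (0 to 6 mm). Squeezing both flush (15 N; more does no harm, the fingers then rest on the handle) draws both plungers fully in; let go, a spring (3.5 N at each plunger) drives them out to the bore and centres the gauge.
- tip_l (a point): Outermost point of the rounded end of the plunger on the gauge's +y side. Two such plungers, 10 mm thick, 24 mm below the gauge's origin, come out of the head towards +y and -y. Over their tips they span 40 mm drawn in and 52 mm fully out; they move together with the buttons and the pin.
- tip_r (a point): Outermost point of the like plunger on the gauge's -y side. The distance between tip_l and tip_r is the size that the gauge shows.
- gauge_pin (a joint): Measuring pin, a 7 mm steel pin rising from the middle of the handle's top under the collar. Value in m: 0 = plungers fully in, 0.006 = fully out; span over the plungers = 40 mm + 2 x value. Its top stands 53 mm + value above the gauge's origin. It moves with the plungers; the spring lifts it with about 7 N.
- gauge_collar (a joint): Lock collar, a dark knurled disc 31 mm across, 7 mm thick, on two thin rods on top of the gauge. Value in m: 0 = fully up, grows as pressed down (to 0.0095). Top face 70 mm, underside 63 mm minus value above the gauge's origin. Friction holds it: 9 N moves it, it stays where left. From where it meets the pin the push rises to 16 N and drives the plungers in. Left there, it stops pin and plungers from coming out past that size.
- bushing_a: One of two alike steel spindle bushings fixed to the table: square foot 88x88x10 mm, screw in each corner, round barrel 72 mm across, 54 mm high in all, on a packing board 0 to 8 mm thick. Smooth round bore, 44 mm deep, 42 to 51 mm wide, different in the two. Origin: centre of the foot's underside, z up. One stands at x below 0.50 m, the other above 0.55 m; either may be the nearer.
- bushing_b: One of two alike steel spindle bushings fixed to the table: square foot 88x88x10 mm, screw in each corner, round barrel 72 mm across, 54 mm high in all, on a packing board 0 to 8 mm thick. Smooth round bore, 44 mm deep, 42 to 51 mm wide, different in the two. Origin: centre of the foot's underside, z up. One stands at x below 0.50 m, the other above 0.55 m; either may be the nearer.
- bushing_a_mouth (a point): Centre of the bore's mouth in the top face of bushing_a, 54 to 62 mm above the table.
- bushing_b_mouth (a point): Centre of the bore's mouth in the top face of bushing_b, 54 to 62 mm above the table.
- stand_hole0 (a point): Centre of the 55 mm through hole in the top face of the gauge's stand, a square wooden block 96x96x50 mm fixed to the table; top face 50 mm above the table. The unlocked gauge with its plungers fully out still fits in the hole.
- lidded_pot: Small bisque jar, bystander, 66 mm across, 82 mm high; origin at the centre of its underside.
- oxide_bottle: Small bottle with a white cap, bystander, 32 mm across, 55 mm high; origin at the centre of its underside.
- bowl: Small pale green bowl, bystander, 120 mm across, 58 mm high; origin at the centre of its underside.

How it is judged:
By the outcome, as a careful person would: the job done as asked, in the order asked, and still so for the second after the job is handed in, with the robot touching nothing.
It also fails if it takes over 72 s, if anything falls off the work surface, if the arm or the gripper's body presses on something with over 40 N, if the wrist force passes 120 N, or if a joint passes its speed limit or range.

## Working session

There is one attempt and no reset: what is moved stays moved. The work goes in short steps, Python scripts to look and compute and a tool call to move; the robot and the scene stay as the last step left them, time stands still between calls to the robot, and variables do not carry over. Pictures are saved under pics/ and viewed, and the job is handed in when it is done.

Besides the shell and the picture viewer there is one more tool, called after "Request:" by a JSON object that holds its "method" and its "body", one argument or row to a line. move_arm: Moves the arm, as the interface text tells. Its arguments: {"type":"object","properties":{"increments":{"type":"array","items":{"type":"array","items":{"type":"number"}}},"gripper":{"type":"number"},"squeeze":{"type":"number"}},"required":["increments"]}

```bash
ls; mkdir -p pics
python3 - <<'E'
from cell import robot
import cv2,numpy as np
print(robot.observe())
for n in ["scene","top","wrist"]:
    im=robot.read_camera(n); cv2.imwrite(f"pics/{n}0.png",im[:,:,::-1])
    p=robot.camera_params(n); print(n,{k:np.round(v,4).tolist() for k,v in p.items()})
E
```

```text
pics
{'time': 0.0, 'qpos': array([-1.30301643e+00,  3.42741346e-01,  1.52500632e+00,  9.77587263e-06,
        1.27538792e+00, -1.46004280e-01]), 'qvel': array([-0.00154074, -0.0008283 , -0.00038695,  0.00024917, -0.00022426,
       -0.00048074]), 'joint_efforts': array([-4.32237775e-04, -4.31237054e+01, -2.44223982e+01,  7.17594847e-02,
        5.59428404e-02, -1.65151228e-04]), 'tool_pos': array([ 0.21100488, -0.4802952 ,  0.22603903]), 'tool_rot': array([-1.72285912,  1.56925336,  1.83251486]), 'contact_force': array([ 0.04684906,  0.56907996, -0.58478896]), 'torque': array([-0.0284318 ,  0.03492372, -0.00958418]), 'opening': 0.0916982186412476}
scene {'fx': 506.7256, 'fy': 506.7256, 'cx': 325.1517, 'cy': 203.9868, 'R': [[-0.5215, -0.8531, -0.0172], [-0.4974, 0.3203, -0.8062], [0.6933, -0.4119, -0.5913]], 't': [0.2691, 0.3399, 1.0031]}
top {'fx': 379.4169, 'fy': 379.4169, 'cx': 318.4831, 'cy': 197.2704, 'R': [[0.001, -1.0, -0.0038], [-0.9976, -0.0007, -0.0697], [0.0697, 0.0039, -0.9976]], 't': [-0.0248, 0.5619, 0.9333]}
wrist {'fx': 295.5011, 'fy': 295.5011, 'cx': 316.7872, 'cy': 199.7046, 'tool_from_camera': [[0.0007, -0.2679, 0.9634, -0.1593], [1.0, 0.0009, -0.0005, -0.0009], [-0.0007, 0.9634, 0.2679, -0.0722], [0.0, 0.0, 0.0, 1.0]]}
```

View pics/scene0.png

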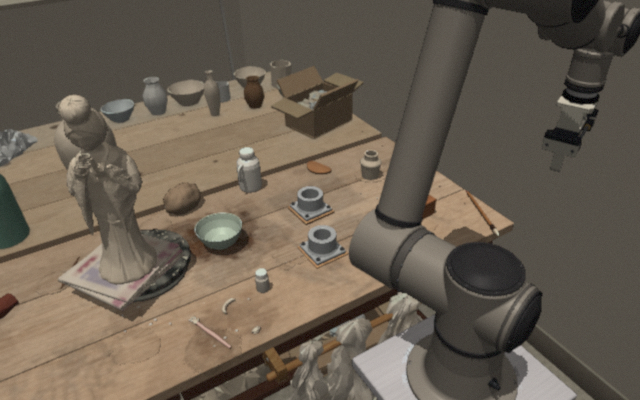

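View pics/top0.png

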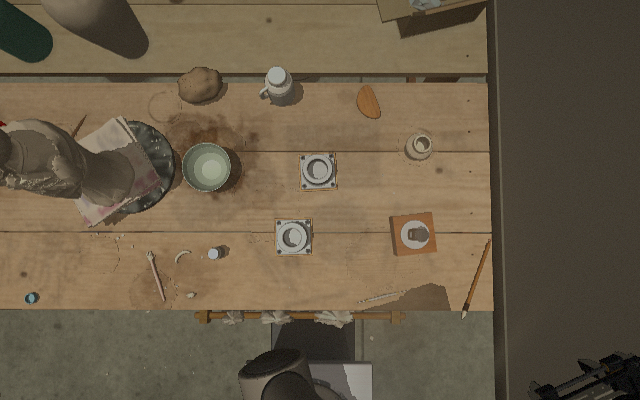

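View pics/wrist0.png

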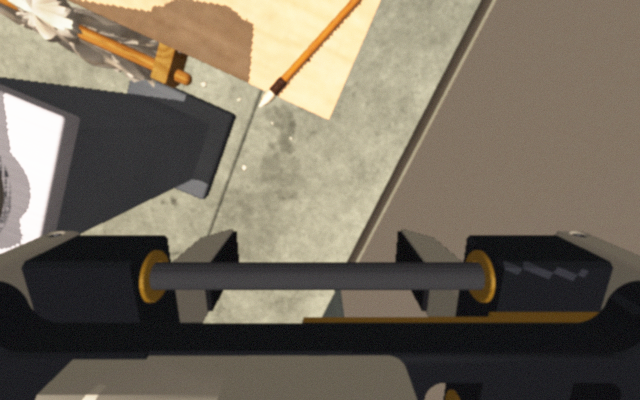

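The stand with the gauge is at about (413,234) in the top view. The near bushing is at about (293,236), the far one at about (318,170). I'll zoom in to measure them.

```bash
cat > h.py <<'E'
import numpy as np,cv2
from cell import robot
from scipy.spatial.transform import Rotation as Ro
def pix2w(p,uv,z):
    R=np.array(p['R']);t=np.array(p['t'])
    d=R.T@np.array([(uv[0]-p['cx'])/p['fx'],(uv[1]-p['cy'])/p['fy'],1]); c=-R.T@t
    return c+d*(z-c[2])/d[2]
def w2pix(p,X):
    c=np.array(p['R'])@np.array(X)+np.array(p['t']); return np.array([p['fx']*c[0]/c[2]+p['cx'],p['fy']*c[1]/c[2]+p['cy']])
def wristp(obs=None):
    o=obs or robot.observe(); p=dict(robot.camera_params('wrist'))
    Rt=Ro.from_euler('xyz',o['tool_rot']).as_matrix(); T=np.array(p['tool_from_camera'])
    Rc=Rt@T[:3,:3]; tc=Rt@T[:3,3]+o['tool_pos']
    p['R']=Rc.T; p['t']=-Rc.T@tc; return p
def delta(target,yaw_dir=None):
    "increments (normalised) to go from the measured pose to target"
    o=robot.observe(); Rt=Ro.from_euler('xyz',o['tool_rot']).as_matrix()
    return Rt.T@(np.array(target)-o['tool_pos'])/0.4, Rt
E
python3 - <<'E'
from h import *
im=cv2.imread('pics/top0.png')
a=cv2.resize(im[205:265,380:450],None,fx=7,fy=7,interpolation=cv2.INTER_CUBIC)
b=cv2.resize(im[210:262,268:320],None,fx=7,fy=7,interpolation=cv2.INTER_CUBIC)
h=max(a.shape[0],b.shape[0]); 
c=np.zeros((420,800,3),np.uint8); a=a[:,:420];b=b[:,:364]; c[:a.shape[0],:a.shape[1]]=a; c[:b.shape[0],430:430+b.shape[1]]=b
cv2.imwrite('pics/z0.png',c)
p=robot.camera_params('top')
for n,uv,z in [('stand',(413,234),.05),('flange',(415,235),.056),('near',(293,236),.058),('far',(318,170),.058),('bowl',(206,167),.058),('pot',(418,146),.08),('bot',(215,253),.055)]: print(n,pix2w(p,uv,z))
print(Ro.from_euler('xyz',robot.observe()['tool_rot']).as_matrix().round(3))
E
```

```text
stand [ 0.47116202 -0.25247783  0.05      ]
flange [ 0.46894066 -0.25576215  0.056     ]
near [0.46629448 0.03647251 0.058     ]
far [ 0.62545844 -0.02318725  0.058     ]
bowl [0.63266836 0.24852924 0.058     ]
pot [ 0.67977618 -0.26039994  0.08      ]
bot [0.42545605 0.22335464 0.055     ]
[[-0.     0.402 -0.916]
 [ 0.001 -0.916 -0.402]
 [-1.    -0.001 -0.   ]]
```

View pics/z0.png

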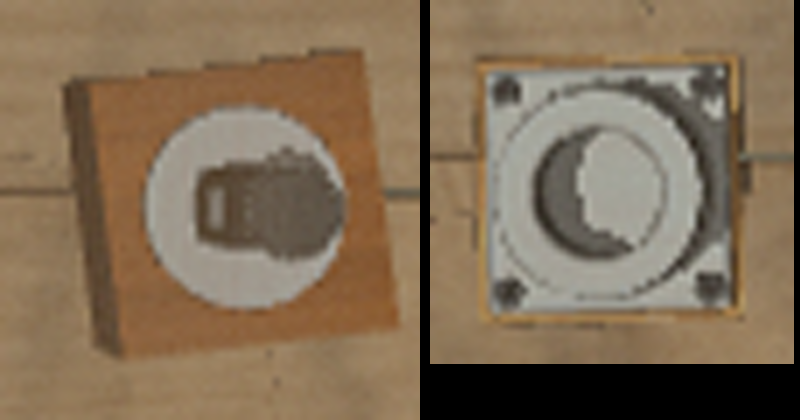

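Request:
{"method": "move_arm", "body": {
  "increments": [
    [-0.05,-0.255,-0.82,0.4],
    [-0.05,-0.255,-0.82,0.4],
    [-0.05,-0.255,-0.82,0.4],
    [-0.05,-0.255,-0.82,0.4],
    [-0.05,-0.255,-0.82,0.4]
  ],
  "gripper": 0
}}

```text
time: 0.78
tool_pos: [0.4391, -0.2823, 0.2442]
tool_rot: [0.474, 1.571, -2.673]
contact_force: [-0.1, -1.6, -0.1]
opening: 0.0916
```

Request:
{"method": "move_arm", "body": {
  "increments": [
    [0,0,0,0],
    [0,0,0,0],
    [0,0,0,0]
  ]
}}

```text
time: 1.15
tool_pos: [0.4368, -0.2849, 0.244]
tool_rot: [-0.072, 1.57, 3.062]
contact_force: [-0.3, -0.0, 0.6]
opening: 0.0916
```

Run:
```python
from h import *
o=robot.observe(); print(o['tool_pos'],Ro.from_euler('xyz',o['tool_rot']).as_matrix().round(4),o['qpos'])
p=wristp(o); im=robot.read_camera('wrist')[:,:,::-1]; cv2.imwrite('pics/w1.png',im)
np.save('w1.npy',np.r_[o['tool_pos'],o['tool_rot']])
for X in [(.469,-.2558,.05),(.469,-.2558,.12)]: print(w2pix(p,X))
```

```text
[ 0.43684276 -0.28489982  0.24400882] [[-6.0e-04 -7.1e-03 -1.0e+00]
 [ 0.0e+00 -1.0e+00  7.1e-03]
 [-1.0e+00 -0.0e+00  6.0e-04]] [-7.24708941e-01  3.22701507e-01  1.50346768e+00 -3.62551553e-04
  1.31588947e+00  8.53300195e-01]
[293.00804289 152.15847872]
[287.29330097 160.46175972]
```

View pics/w1.png

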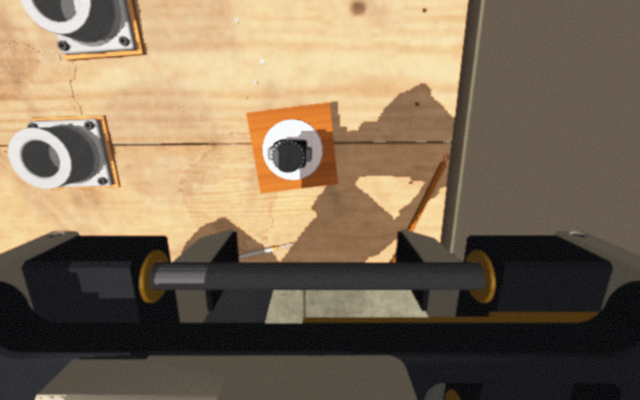

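The gauge is at about (290,153) with the flange around it. The near bushing is at about (40,158). Zooming in.

Run:
```python
from h import *
im=cv2.imread('pics/w1.png')
a=cv2.resize(im[95:200,240:345],None,fx=5.6,fy=5.6,interpolation=cv2.INTER_CUBIC); cv2.imwrite('pics/z1.png',a)
```

```text
(no output)
```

View pics/z1.png

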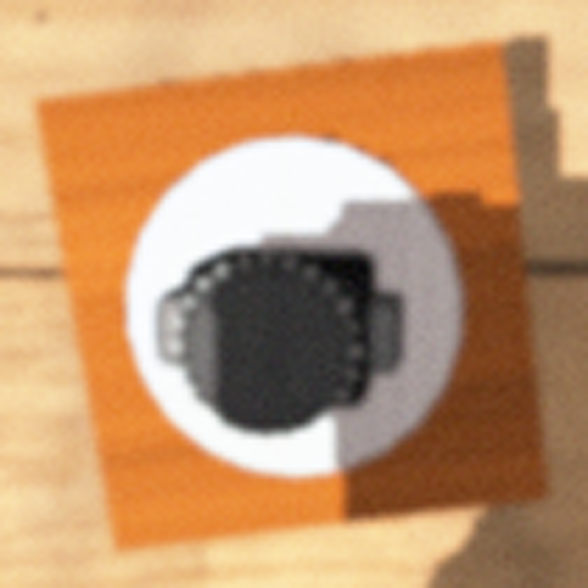

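```bash
cat >> h.py <<'E'
def overlay(im,p,x,y,yaw,z0,crop,f,out,coll=0,pin=.006):
    u0,v0,u1,v1=crop
    a=cv2.resize(im[v0:v1,u0:u1],None,fx=f,fy=f,interpolation=cv2.INTER_CUBIC)
    c,s=np.cos(yaw),np.sin(yaw)
    def dr(pts,col):
        q=np.array([(w2pix(p,(x+c*X-s*Y,y+s*X+c*Y,z0+Z))+.5-[u0,v0])*f-.5 for X,Y,Z in pts])
        cv2.polylines(a,[np.round(q*8).astype(np.int32)],True,col,1,cv2.LINE_AA,3)
    th=np.linspace(0,2*np.pi,60)
    circ=lambda r,z:[(r*np.cos(t),r*np.sin(t),z) for t in th]
    dr(circ(.035,.006),(0,0,255)); dr(circ(.0155,.07-coll),(0,255,0))
    dr([(.013,.017,.05),(-.013,.017,.05),(-.013,-.017,.05),(.013,-.017,.05)],(255,255,0))
    for sg in (1,-1):
        w=sg*(.017+pin); dr([(.007,w,.046),(-.007,w,.046),(-.007,sg*.017,.046),(.007,sg*.017,.046)],(255,0,255))
    cv2.imwrite(out,a)
E
python3 - <<'E'
from h import *
st=np.load('w1.npy'); p=wristp(dict(tool_pos=st[:3],tool_rot=st[3:])); im=cv2.imread('pics/w1.png')
c=pix2w(p,(292.8,149.8),.056); print(c, pix2w(p,(240+270/5.6,95+340/5.6),.12))
print(pix2w(p,(240+173/5.6,95+327/5.6),.096),pix2w(p,(240+387/5.6,95+333/5.6),.096))
overlay(im,p,c[0],c[1],np.radians(-2),.05,(240,95,345,200),5.6,'pics/o1.png')
E
```

```text
[ 0.47240716 -0.2561234   0.056     ] [ 0.47353517 -0.25683123  0.12      ]
[ 0.47305553 -0.23663714  0.096     ] [ 0.47170252 -0.27615229  0.096     ]
```

View pics/o1.png

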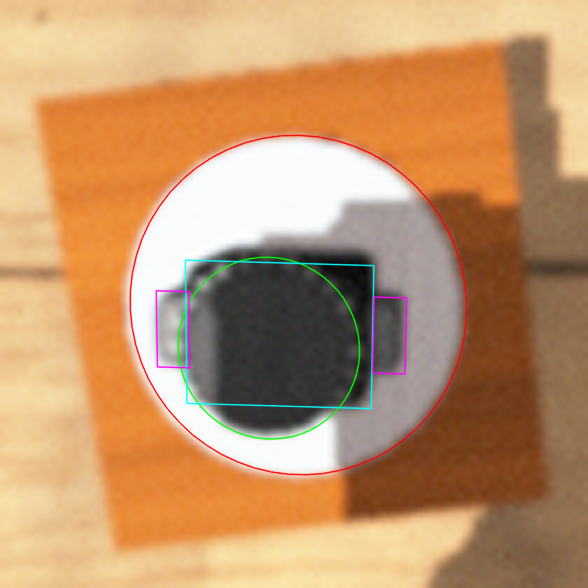

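Request:
{"method": "move_arm", "body": {
  "increments": [
    [0.1,-0.0724,-0.0895,0.027],
    [0.2,-0.0724,-0.0895,0.027],
    [0.2,-0.0724,-0.0895,0.027],
    [0.2,-0.0724,-0.0895,0.027]
  ]
}}

```text
time: 1.7
tool_pos: [0.4739, -0.2564, 0.1657]
tool_rot: [2.477, 1.569, -0.699]
contact_force: [-0.2, 0.6, -0.5]
opening: 0.0918
```

Run:
```python
from h import *
o=robot.observe(); print(o['tool_pos'],Ro.from_euler('xyz',o['tool_rot']).as_matrix().round(4),o['contact_force'])
p=wristp(o); im=robot.read_camera('wrist')[:,:,::-1]; cv2.imwrite('pics/w2.png',im)
overlay(im,p,.4728,-.2562,np.radians(-2),.05,(220,120,420,270),4,'pics/o2.png')
```

```text
[ 0.47393191 -0.25640833  0.16568369] [[ 0.0016 -0.035  -0.9994]
 [-0.0013 -0.9994  0.035 ]
 [-1.      0.0013 -0.0016]] [-0.21037533  0.59233891 -0.46945982]
```

View pics/o2.png

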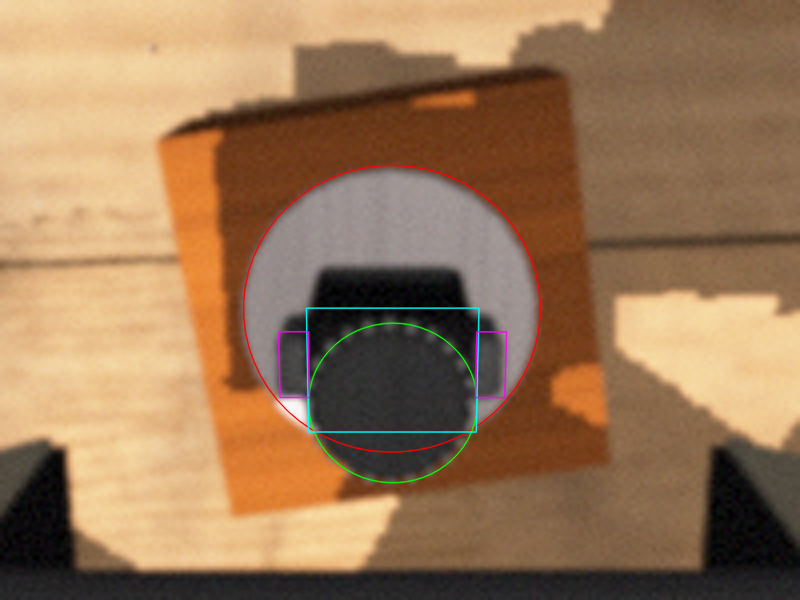

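Request:
{"method": "move_arm", "body": {
  "increments": [
    [0.08,0,0.002,0],
    [0.16,0,0.002,0],
    [0.22,0,0.002,0],
    [0.24,0,0.002,0],
    [0.24,0,0.002,0]
  ]
}}

```text
time: 2.38
tool_pos: [0.4734, -0.2557, 0.0692]
tool_rot: [2.499, 1.569, -0.677]
contact_force: [-0.4, 0.3, 0.6]
opening: 0.0917
```

Run:
```python
from h import *
o=robot.observe(); print(o['tool_pos'],Ro.from_euler('xyz',o['tool_rot']).as_matrix().round(4),o['contact_force'])
p=wristp(o); im=robot.read_camera('wrist')[:,:,::-1]; cv2.imwrite('pics/w3.png',im)
```

```text
[ 0.47344459 -0.25572589  0.06920346] [[ 1.200e-03 -3.380e-02 -9.994e-01]
 [-1.000e-03 -9.994e-01  3.380e-02]
 [-1.000e+00  9.000e-04 -1.200e-03]] [-0.44612463  0.26010832  0.5647689 ]
```

View pics/w3.png

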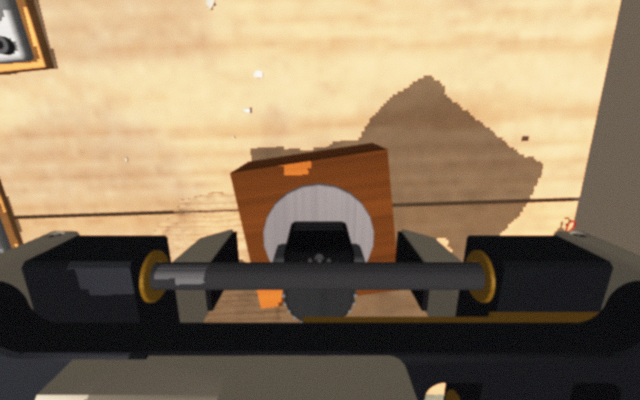

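Request:
{"method": "move_arm", "body": {
  "increments": [
    [0.003,0,0,0],
    [0.003,0,0,0],
    [0.003,0,0,0],
    [0.003,0,0,0],
    [0.003,0,0,0]
  ],
  "gripper": 1,
  "squeeze": 40
}}

```text
time: 3.05
tool_pos: [0.4731, -0.2553, 0.0671]
tool_rot: [2.02, 1.57, -1.155]
contact_force: [0.6, -0.7, -0.3]
opening: 0.0461
```

Request:
{"method": "move_arm", "body": {
  "increments": [
    [0,0,0,0],
    [0,0,0,0],
    [0,0,0,0]
  ]
}}

```text
time: 3.42
tool_pos: [0.4731, -0.2554, 0.0671]
tool_rot: [2.081, 1.57, -1.094]
contact_force: [-0.2, -3.1, 0.8]
opening: 0.034
```

Request:
{"method": "move_arm", "body": {
  "increments": [
    [-0.03,0,0,0],
    [-0.09,0,0,0],
    [-0.17,0,0,0],
    [-0.25,0,0,0],
    [-0.25,0,0,0]
  ]
}}

```text
time: 4.05
tool_pos: [0.474, -0.2554, 0.1692]
tool_rot: [2.597, 1.566, -0.577]
contact_force: [0.3, 0.7, -4.7]
opening: 0.034
```

Run:
```python
from h import *
o=robot.observe(); print(o['tool_pos'],Ro.from_euler('xyz',o['tool_rot']).as_matrix().round(4),o['contact_force'],o['opening'])
p=wristp(o); im=robot.read_camera('wrist')[:,:,::-1]; cv2.imwrite('pics/w4.png',im)
```

```text
[ 0.47404059 -0.2554374   0.16921931] [[ 0.0039 -0.0332 -0.9994]
 [-0.0026 -0.9994  0.0332]
 [-1.      0.0024 -0.004 ]] [ 0.26087301  0.69130017 -4.7094141 ] 0.03399928833470188
```

View pics/w4.png

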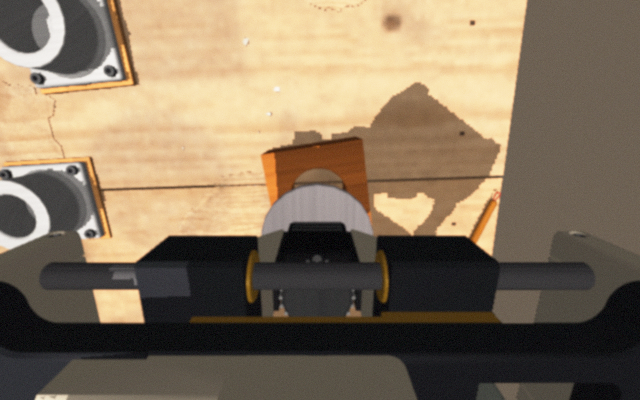

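Request:
{"method": "move_arm", "body": {
  "increments": [
    [0,-0.1,0.03,0],
    [0,-0.25,0.08,0],
    [0,-0.4,0.12,0],
    [0,-0.55,0.17,0],
    [0,-0.69,0.209,0]
  ]
}}

```text
time: 4.72
tool_pos: [0.3965, 0.0256, 0.1654]
tool_rot: [-0.171, 1.567, 2.937]
contact_force: [0.8, 0.8, -3.3]
opening: 0.0338
```

Request:
{"method": "move_arm", "body": {
  "increments": [
    [0,0,0,0],
    [0,0,0,0],
    [0,0,0,0]
  ]
}}

```text
time: 5.1
tool_pos: [0.3987, 0.0227, 0.1664]
tool_rot: [0.124, 1.57, -3.052]
contact_force: [0.9, -0.1, -4.8]
opening: 0.0335
```

Run:
```python
from h import *
o=robot.observe(); print(o['tool_pos'],Ro.from_euler('xyz',o['tool_rot']).as_matrix().round(4),o['contact_force'],o['opening'])
np.save('w5.npy',np.r_[o['tool_pos'],o['tool_rot']])
p=wristp(o); im=robot.read_camera('wrist')[:,:,::-1]; cv2.imwrite('pics/w5.png',im)
```

```text
[0.39873674 0.02266622 0.16640544] [[-1.100e-03 -3.500e-02 -9.994e-01]
 [-1.000e-04 -9.994e-01  3.500e-02]
 [-1.000e+00  1.000e-04  1.100e-03]] [ 0.88405281 -0.05580973 -4.76019163] 0.03351751421827826
```

View pics/w5.png

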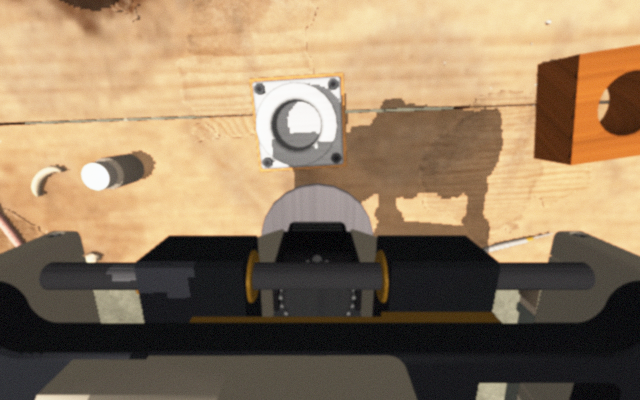

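The near bushing's mouth is at about (296,122). The held flange edge is at row 185, and the bottle at (97,175).

Run:
```python
from h import *
im=cv2.imread('pics/w5.png')
st=np.load('w5.npy'); p=wristp(dict(tool_pos=st[:3],tool_rot=st[3:]))
def draw(cx,cy,z,r,a,u0,v0,f,col):
    th=np.linspace(0,2*np.pi,80)
    q=np.array([(w2pix(p,(cx+r*np.cos(t),cy+r*np.sin(t),z))+.5-[u0,v0])*f-.5 for t in th])
    cv2.polylines(a,[np.round(q*8).astype(np.int32)],True,col,1,cv2.LINE_AA,3)
a=cv2.resize(im[70:180,245:355],None,fx=5,fy=5,interpolation=cv2.INTER_CUBIC); 
c=pix2w(p,(295.5,123),.058); print(c)
a0=a.copy()
draw(c[0],c[1],.058,.036,a,245,70,5,(0,0,255)); draw(c[0],c[1],.058,.0235,a,245,70,5,(0,255,0))
cv2.imwrite('pics/z5.png',a0); cv2.imwrite('pics/o5.png',a)
b=cv2.resize(im[170:260,240:400],None,fx=5,fy=5,interpolation=cv2.INTER_CUBIC)
Rt=Ro.from_euler('xyz',st[3:]).as_matrix()
# flange in hand: circle at tool x=+.017-.006 (top)
for dx,col in((.011,(0,0,255)),):
    th=np.linspace(0,2*np.pi,80)
    q=np.array([(w2pix(p,st[:3]+Rt@np.array([dx,.035*np.cos(t),.035*np.sin(t)]))+.5-[240,170])*5-.5 for t in th])
    cv2.polylines(b,[np.round(q*8).astype(np.int32)],True,col,1,cv2.LINE_AA,3)
cv2.imwrite('pics/b5.png',b)
```

```text
[0.46634801 0.03997862 0.058     ]
```

View pics/z5.png

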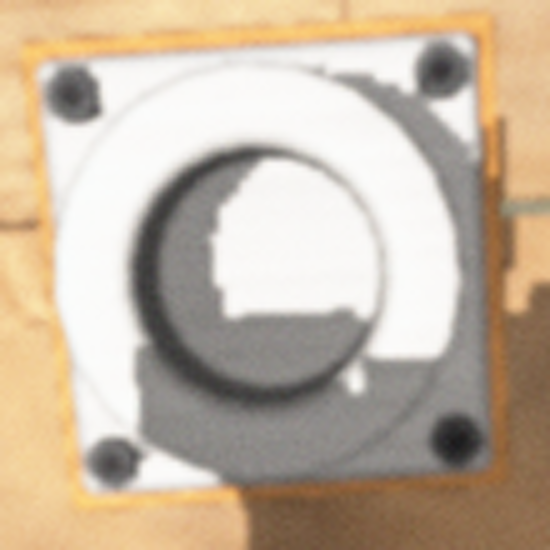

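View pics/o5.png

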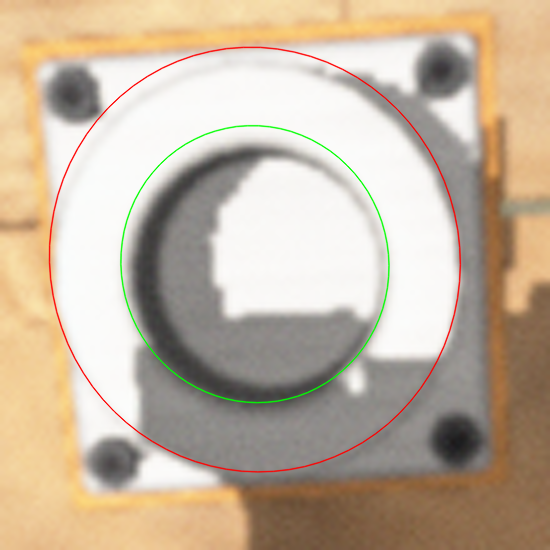

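View pics/b5.png

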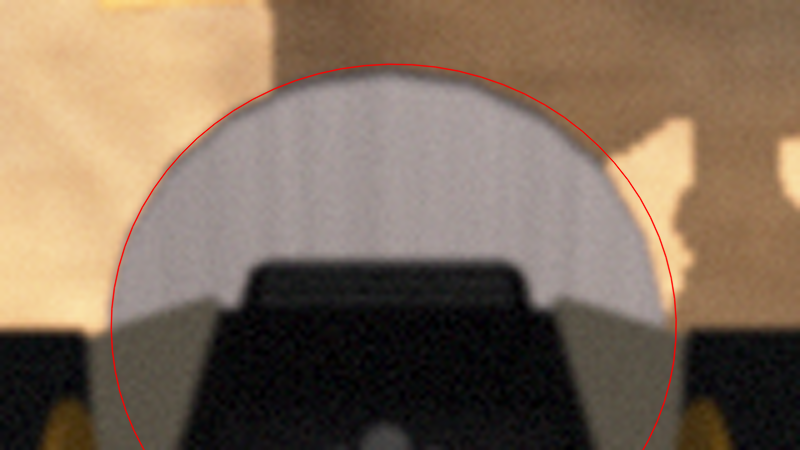

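Run:
```python
from h import *
from scipy.optimize import least_squares
im=cv2.imread('pics/w5.png').astype(float)
st=np.load('w5.npy'); p=wristp(dict(tool_pos=st[:3],tool_rot=st[3:]))
Rt=Ro.from_euler('xyz',st[3:]).as_matrix()
sm=cv2.GaussianBlur(im,(0,0),0.8)
print('rows col318:',[tuple(sm[r,318].astype(int)) for r in range(180,194)])
print('row 225 left',[tuple(sm[225,c].astype(int)) for c in range(258,272)])
print('row 225 right',[tuple(sm[225,c].astype(int)) for c in range(362,380)])
# flange: saturation low = grey; find boundary along rays
hsv=cv2.cvtColor(im.astype(np.uint8),cv2.COLOR_BGR2HSV)
S=cv2.GaussianBlur(hsv[:,:,1].astype(np.float32),(0,0),0.8)
c0=np.array([318,245.]); pts=[]
for a in np.radians(np.arange(200,341,5)):
    d=np.array([np.cos(a),np.sin(a)]); rs=np.arange(40,75,.25)
    uv=c0+rs[:,None]*d; v=cv2.remap(S,uv[:,0].astype(np.float32).reshape(-1,1),uv[:,1].astype(np.float32).reshape(-1,1),cv2.INTER_LINEAR).ravel()
    i=np.where(v>60)[0]
    if len(i): pts.append(uv[i[0]])
pts=np.array(pts); print(pts.round(1).tolist())
def res(q,zoff=None):
    dx,dy,dz=q if zoff is None else (zoff,*q)
    th=np.linspace(0,2*np.pi,720)
    P=np.array([w2pix(p,st[:3]+Rt@np.array([dx,dy+.035*np.cos(t),dz+.035*np.sin(t)])) for t in th])
    return np.array([np.min(np.hypot(*(P-x).T)) for x in pts])
for z in(.011,.013,.015,.017,.019):
    s=least_squares(res,[0,0],args=(z,),diff_step=1e-3,x_scale=.001); 
    from scipy.optimize import minimize
    m=minimize(lambda q:np.sum(res(q/1000,z)**2),[0,0],method='Nelder-Mead'); print(z,m.x,m.fun)
```

```text
rows col318: [(np.int64(68), np.int64(94), np.int64(124)), (np.int64(70), np.int64(95), np.int64(124)), (np.int64(72), np.int64(92), np.int64(118)), (np.int64(79), np.int64(91), np.int64(109)), (np.int64(97), np.int64(102), np.int64(113)), (np.int64(121), np.int64(123), np.int64(132)), (np.int64(142), np.int64(142), np.int64(152)), (np.int64(153), np.int64(153), np.int64(164)), (np.int64(156), np.int64(156), np.int64(168)), (np.int64(156), np.int64(156), np.int64(169)), (np.int64(155), np.int64(155), np.int64(167)), (np.int64(154), np.int64(155), np.int64(167)), (np.int64(154), np.int64(156), np.int64(167)), (np.int64(155), np.int64(156), np.int64(167))]
row 225 left [(np.int64(150), np.int64(203), np.int64(239)), (np.int64(148), np.int64(201), np.int64(238)), (np.int64(146), np.int64(197), np.int64(236)), (np.int64(140), np.int64(187), np.int64(227)), (np.int64(134), np.int64(169), np.int64(206)), (np.int64(133), np.int64(153), np.int64(179)), (np.int64(139), np.int64(146), np.int64(162)), (np.int64(144), np.int64(146), np.int64(158)), (np.int64(145), np.int64(147), np.int64(158)), 
[... 1110 characters left out ...]
[264.3, 220.0], [266.0, 215.0], [268.9, 210.6], [271.7, 206.1], [274.7, 201.7], [279.0, 198.5], [282.9, 194.8], [287.2, 191.7], [292.1, 189.5], [296.8, 186.7], [301.9, 184.9], [307.3, 184.2], [312.6, 183.5], [318.0, 183.2], [323.3, 184.0], [328.6, 184.7], [333.9, 185.6], [338.7, 188.1], [343.7, 189.9], [348.2, 192.6], [352.4, 195.9], [356.2, 199.4], [360.1, 202.9], [362.6, 207.6], [365.3, 211.9], [368.0, 216.1], [369.4, 221.0], [370.9, 225.8]]
0.011 [-0.91549929  1.02358734] 15.447650740378664
0.013 [-0.90007168  1.33963418] 8.695867878627096
0.015 [-0.88652467  1.63460239] 4.636201354000938
0.017 [-0.85179568  2.00017805] 2.8141530709050437
0.019 [-0.87822715  2.35262131] 3.8612287827782383
```

Run:
```python
from h import *
from scipy.optimize import minimize
def fit(name,c0,angs,tp,R3,flip,z,rng=(35,75)):
    im=cv2.imread(f'pics/{name}.png'); p=None
    hsv=cv2.cvtColor(im,cv2.COLOR_BGR2HSV); S=cv2.GaussianBlur(hsv[:,:,1].astype(np.float32),(0,0),0.8)
    pts=[]
    for a in np.radians(angs):
        d=np.array([np.cos(a),np.sin(a)]); rs=np.arange(*rng,.25); uv=np.array(c0)+rs[:,None]*d
        v=cv2.remap(S,uv[:,0].astype(np.float32).reshape(-1,1),uv[:,1].astype(np.float32).reshape(-1,1),cv2.INTER_LINEAR).ravel()
        i=np.where(v>60)[0]
        if len(i): pts.append(uv[i[0]])
    pts=np.array(pts)
    p=dict(robot.camera_params('wrist')); T=np.array(p['tool_from_camera']); p['R']=T[:3,:3].T; p['t']=-T[:3,:3].T@T[:3,3]
    th=np.linspace(0,2*np.pi,720)
    def cost(q,z):
        P=np.array([w2pix(p,(z,q[0]/1e3+.035*np.cos(t),q[1]/1e3+.035*np.sin(t))) for t in th])
        return sum(np.min(np.hypot(*(P-x).T))**2 for x in pts)
    print(name,len(pts))
    for zz in z:
        m=minimize(cost,[0,0],args=(zz,),method='Nelder-Mead'); print(zz,m.x.round(2),m.fun)
fit('w3',(318,245),np.arange(200,341,5),0,0,0,(.011,.013,.015))
fit('w2',(318,196),np.arange(190,351,5),0,0,0,(.104,.107,.110,.113),(28,60))
fit('w4',(318,245),np.arange(200,341,5),0,0,0,(.011,.015,.017))
```

```text
w3 29
0.011 [-0.06  1.31] 16.90312252537823
0.013 [-0.04  1.61] 9.340936581680502
0.015 [-0.05  1.98] 4.318246060994749
w2 33
0.104 [-0.95  1.92] 10.814678138331708
0.107 [-0.96  2.29] 6.733289788248696
0.11 [-0.96  2.63] 3.649352086438899
0.113 [-0.92  2.99] 1.7070533640805778
w4 29
0.011 [0.19 1.17] 577.3581670477511
0.015 [0.17 1.81] 516.5167345025751
0.017 [0.18 2.15] 489.59246933318184
```

Run:
```python
from h import *
st=np.load('w5.npy'); p=wristp(dict(tool_pos=st[:3],tool_rot=st[3:]))
f=lambda u,v:(245+(u+.5)/5-.5,70+(v+.5)/5-.5)
for z in(.052,.055,.058):
  L,R,T,B=[pix2w(p,f(*q),z) for q in((132,268),(386,268),(257,145),(262,404))]
  l,r,t,b=[pix2w(p,f(*q),z) for q in((57,268),(461,268),(250,62),(265,479))]
  print(z,'bore c',(T+B)[0]/2,(L+R)[1]/2,'d',L[1]-R[1],T[0]-B[0],'barrel c',(t+b)[0]/2,(l+r)[1]/2,'d',l[1]-r[1],t[0]-b[0])
# top cam
im=cv2.imread('pics/top0.png'); pt=robot.camera_params('top')
g=lambda u,v:(268+(u-430+.5)/7-.5,210+(v+.5)/7-.5)
for z in(.055,.058):
  L,R,T,B=[pix2w(pt,g(*q),z) for q in((534,195),(667,195),(600,124),(600,262))]
  print('top',z,(T+B)[0]/2,(L+R)[1]/2,L[1]-R[1],T[0]-B[0])
# gauge flange in stand from top
g=lambda u,v:(380+(u+.5)/7-.5,205+(v+.5)/7-.5)
L,R,T,B=[pix2w(pt,g(*q),.056) for q in((144,207),(347,207),(245,105),(245,309))]
print('topflange',(T+B)[0]/2,(L+R)[1]/2,L[1]-R[1],T[0]-B[0])
```

```text
0.052 bore c 0.46440197683460904 0.0396087533942292 d 0.04552306363373895 0.04507303532419554 barrel c 0.46428899310016297 0.03961068825148041 d 0.07240676297204005 0.07256920860698257
0.055 bore c 0.46447109933921893 0.03940444853952472 d 0.045023946391676464 0.04457885221597163 barrel c 0.46435935436432535 0.03940636218290018 d 0.07161289144941932 0.07177355602195468
0.058 bore c 0.4645402218438288 0.039200143684820235 d 0.04452482914961398 0.04408466910774772 barrel c 0.46442971562848767 0.039202036114319966 d 0.0708190199267986 0.07097790343692673
top 0.055 0.4635067590036096 0.03923987107721071 0.04562206505075224 0.047096355926835975
top 0.058 0.4636118784464057 0.039019581292194135 0.04547249232387947 0.04694194971190663
topflange 0.47107694876904327 -0.2549362741349178 0.06942930633235561 0.06953779781629255
```

Request:
{"method": "move_arm", "body": {
  "increments": [
    [0,-0.02,-0.06,0],
    [0,-0.04,-0.13,0],
    [0,-0.0454,-0.1668,0],
    [0,-0.0454,-0.1668,0],
    [0,-0.0454,-0.1668,0]
  ]
}}

```text
time: 5.78
tool_pos: [0.4649, 0.0391, 0.1666]
tool_rot: [0.086, 1.569, -3.09]
contact_force: [0.0, -0.3, -4.2]
opening: 0.0341
```

Request:
{"method": "move_arm", "body": {
  "increments": [
    [0.08,0,0,0],
    [0.1,0,0,0],
    [0.1,0,0,0]
  ]
}}

```text
time: 6.15
tool_pos: [0.4654, 0.0394, 0.127]
tool_rot: [0.043, 1.57, -3.132]
contact_force: [0.3, -0.3, -3.2]
opening: 0.0337
```

Run:
```python
from h import *
o=robot.observe(); print(o['tool_pos'],Ro.from_euler('xyz',o['tool_rot']).as_matrix().round(4),o['contact_force'],o['opening'])
im=robot.read_camera('wrist')[:,:,::-1]; cv2.imwrite('pics/w6.png',im)
im=robot.read_camera('scene')[:,:,::-1]; cv2.imwrite('pics/s6.png',cv2.resize(im[150:300,240:440],None,fx=4,fy=4))
```

```text
[0.46542456 0.03941451 0.1270041 ] [[-0.0011 -0.0336 -0.9994]
 [-0.     -0.9994  0.0336]
 [-1.      0.      0.0011]] [ 0.34278821 -0.2798192  -3.16837965] 0.033669460204141584
```

View pics/w6.png

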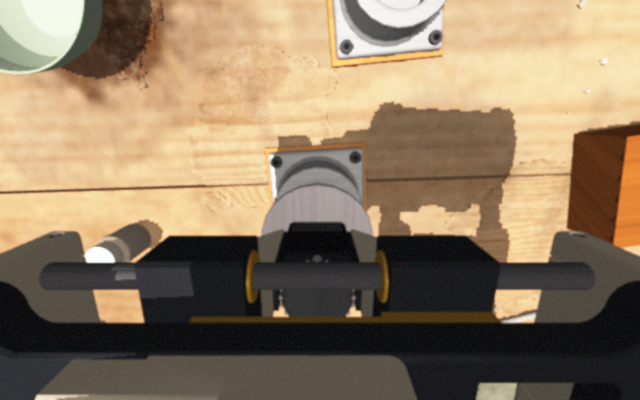

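View pics/s6.png

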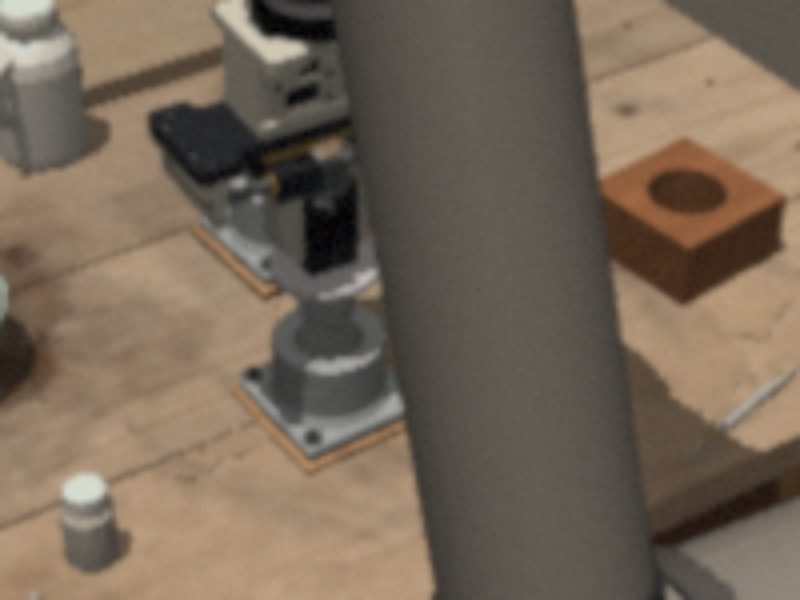

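Request:
{"method": "move_arm", "body": {
  "increments": [
    [0.015,0.0018,-0.001,0],
    [0.03,0.0018,-0.001,0],
    [0.045,0.0018,-0.001,0],
    [0.06,0.0018,-0.001,0],
    [0.06,0.0018,-0.001,0]
  ]
}}

```text
time: 6.88
tool_pos: [0.4659, 0.0388, 0.1024]
tool_rot: [0.009, 1.569, 3.117]
contact_force: [0.5, -0.9, -4.4]
opening: 0.0338
```

Request:
{"method": "move_arm", "body": {
  "increments": [
    [0.01,0,0,0],
    [0.02,0,0,0],
    [0.03,0,0,0],
    [0.04,0,0,0],
    [0.04,0,0,0]
  ]
}}

```text
time: 7.5
tool_pos: [0.4661, 0.0388, 0.0866]
tool_rot: [0.057, 1.57, -3.118]
contact_force: [0.1, -0.5, -4.6]
opening: 0.0339
```

Request:
{"method": "move_arm", "body": {
  "increments": [
    [0.005,0,0,0],
    [0.01,0,0,0],
    [0.015,0,0,0],
    [0.02,0,0,0],
    [0.02,0,0,0]
  ]
}}

```text
time: 8.12
tool_pos: [0.4662, 0.0388, 0.0788]
tool_rot: [0.266, 1.57, -2.909]
contact_force: [0.1, -0.2, -3.8]
opening: 0.0337
```

Request:
{"method": "move_arm", "body": {
  "increments": [
    [0.0025,0,0,0],
    [0.005,0,0,0],
    [0.005,0,0,0]
  ]
}}

```text
time: 8.5
tool_pos: [0.4663, 0.0388, 0.0769]
tool_rot: [0.793, 1.571, -2.382]
contact_force: [-0.6, 0.2, -4.6]
opening: 0.034
```

Request:
{"method": "move_arm", "body": {
  "increments": [
    [0.0025,0,0,0],
    [0.005,0,0,0],
    [0.005,0,0,0]
  ]
}}

```text
time: 8.88
tool_pos: [0.4663, 0.0388, 0.0749]
tool_rot: [0.625, 1.571, -2.55]
contact_force: [0.6, 0.3, -3.8]
opening: 0.0339
```

Request:
{"method": "move_arm", "body": {
  "increments": [
    [0.0025,0,0,0],
    [0.0025,0,0,0]
  ]
}}

```text
time: 9.12
tool_pos: [0.4664, 0.0388, 0.0747]
tool_rot: [2.841, 1.57, -0.334]
contact_force: [-2.6, -0.6, 5.3]
opening: 0.0339
```

Request:
{"method": "move_arm", "body": {
  "increments": [
    [0.0025,0,0,0],
    [0.0025,0,0,0]
  ]
}}

```text
time: 9.38
tool_pos: [0.4664, 0.0388, 0.0746]
tool_rot: [2.905, 1.57, -0.27]
contact_force: [-6.3, 0.2, 16.3]
opening: 0.0337
```

Request:
{"method": "move_arm", "body": {
  "increments": [
    [-0.0025,0,0,0],
    [-0.003,0,0,0],
    [-0.003,0,0,0]
  ]
}}

```text
time: 9.75
tool_pos: [0.4664, 0.0388, 0.0746]
tool_rot: [2.713, 1.57, -0.462]
contact_force: [-4.3, 0.1, 7.7]
opening: 0.0339
```

Request:
{"method": "move_arm", "body": {
  "increments": [
    [0,0,0,0],
    [0,0,0,0],
    [0,0,0,0],
    [0,0,0,0],
    [0,0,0,0]
  ],
  "gripper": 0
}}

```text
time: 10.38
tool_pos: [0.4664, 0.0388, 0.0741]
tool_rot: [1.752, 1.571, -1.423]
contact_force: [-0.1, -0.1, -1.1]
opening: 0.0794
```

Run:
```python
from h import *
o=robot.observe(); print(o['tool_pos'],Ro.from_euler('xyz',o['tool_rot']).as_matrix().round(4),o['contact_force'],o['opening'])
im=robot.read_camera('wrist')[:,:,::-1]; cv2.imwrite('pics/w7.png',im)
im=robot.read_camera('scene')[:,:,::-1]; cv2.imwrite('pics/s7.png',cv2.resize(im[150:300,240:440],None,fx=4,fy=4))
```

```text
[0.46638942 0.03875518 0.07412288] [[ 0.000e+00 -3.340e-02 -9.994e-01]
 [-1.000e-04 -9.994e-01  3.340e-02]
 [-1.000e+00  1.000e-04 -0.000e+00]] [-0.12367337 -0.12570082 -1.12066363] 0.07941204750985922
```

View pics/w7.png

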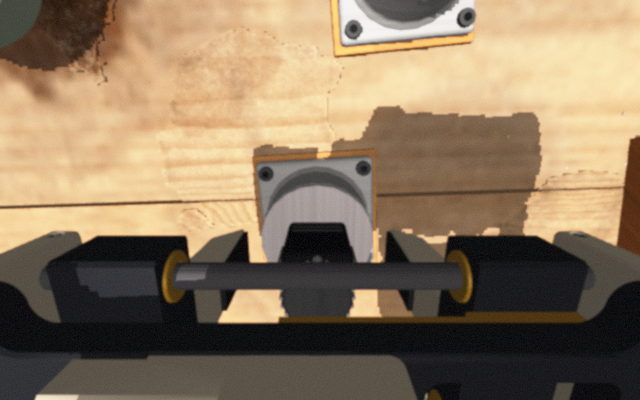

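View pics/s7.png

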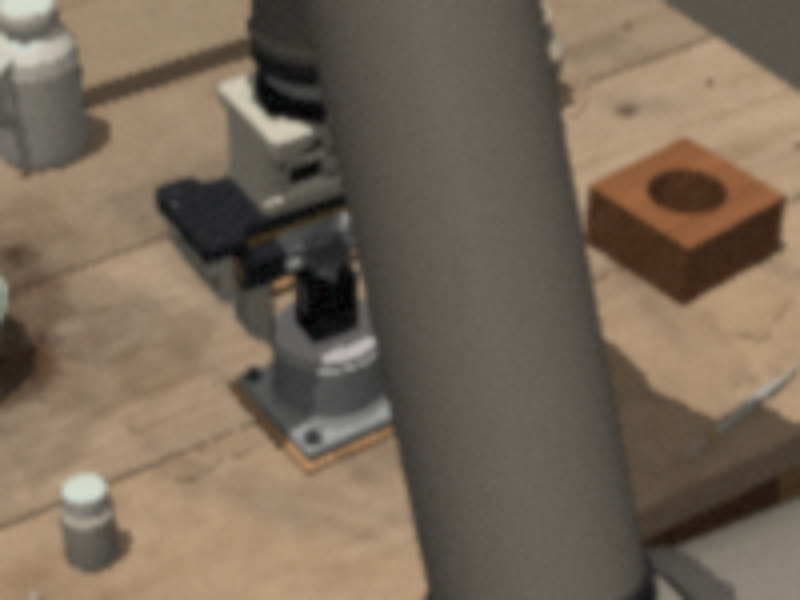

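Request:
{"method": "move_arm", "body": {
  "increments": [
    [-0.05,0,0,0],
    [-0.12,0,0,0],
    [-0.19,0,0,0],
    [-0.19,0,0,0],
    [-0.19,0,0,0]
  ]
}}

```text
time: 11.1
tool_pos: [0.4658, 0.0388, 0.1495]
tool_rot: [0.031, 1.57, 3.139]
contact_force: [-0.6, -0.5, -0.0]
opening: 0.0919
```

Request:
{"method": "move_arm", "body": {
  "increments": [
    [0,0,0,0],
    [0,0,0,0],
    [0,0,0,0],
    [0,0,0,0],
    [0,0,0,0]
  ],
  "gripper": 1,
  "squeeze": 20
}}

```text
time: 11.72
tool_pos: [0.4663, 0.0388, 0.1502]
tool_rot: [1.327, 1.571, -1.848]
contact_force: [-0.2, 0.0, 0.2]
opening: 0.0462
```

Request:
{"method": "move_arm", "body": {
  "increments": [
    [0,0,0,0],
    [0,0,0,0],
    [0,0,0,0],
    [0,0,0,0],
    [0,0,0,0]
  ]
}}

```text
time: 12.35
tool_pos: [0.4663, 0.0388, 0.1502]
tool_rot: [1.703, 1.571, -1.472]
contact_force: [0.6, 0.3, -0.9]
opening: 0.0009
```

Run:
```python
from h import *
o=robot.observe(); print(o['tool_pos'],Ro.from_euler('xyz',o['tool_rot']).as_matrix().round(4),o['contact_force'],o['opening'])
im=robot.read_camera('wrist')[:,:,::-1]; cv2.imwrite('pics/w8.png',im)
```

```text
[0.46633304 0.0387809  0.15019499] [[ 0.000e+00 -3.330e-02 -9.994e-01]
 [-1.000e-04 -9.994e-01  3.330e-02]
 [-1.000e+00  1.000e-04 -0.000e+00]] [ 0.59982814  0.29549224 -0.86513335] 0.0008801077561348453
```

View pics/w8.png

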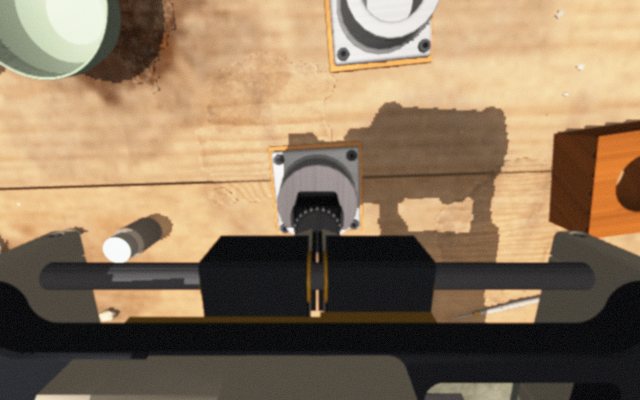

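Request:
{"method": "move_arm", "body": {
  "increments": [
    [0.02,0,0,0],
    [0.04,0,0,0],
    [0.047,0,0,0],
    [0.047,0,0,0],
    [0.047,0,0,0]
  ]
}}

```text
time: 13.02
tool_pos: [0.4665, 0.0388, 0.1315]
tool_rot: [2.829, 1.57, -0.346]
contact_force: [-0.4, -1.1, 0.7]
opening: 0.0005
```

Request:
{"method": "move_arm", "body": {
  "increments": [
    [0.0015,0,0,0],
    [0.003,0,0,0],
    [0.0045,0,0,0],
    [0.006,0,0,0],
    [0.006,0,0,0]
  ]
}}

```text
time: 13.65
tool_pos: [0.4663, 0.0388, 0.1289]
tool_rot: [0.848, 1.571, -2.327]
contact_force: [-0.1, -0.4, -1.1]
opening: 0.0007
```

Request:
{"method": "move_arm", "body": {
  "increments": [
    [0.001,0,0,0],
    [0.002,0,0,0],
    [0.003,0,0,0],
    [0.004,0,0,0],
    [0.005,0,0,0]
  ]
}}

```text
time: 14.28
tool_pos: [0.4664, 0.0387, 0.127]
tool_rot: [1.833, 1.571, -1.342]
contact_force: [-0.3, 0.2, 0.3]
opening: 0.0003
```

Request:
{"method": "move_arm", "body": {
  "increments": [
    [0.001,0,0,0],
    [0.002,0,0,0],
    [0.003,0,0,0]
  ]
}}

```text
time: 14.65
tool_pos: [0.4664, 0.0388, 0.1261]
tool_rot: [2.819, 1.57, -0.356]
contact_force: [-1.8, -0.4, 6.3]
opening: 0.0008
```

Request:
{"method": "move_arm", "body": {
  "increments": [
    [0.001,0,0,0],
    [0.002,0,0,0],
    [0.003,0,0,0],
    [0.004,0,0,0],
    [0.005,0,0,0]
  ]
}}

```text
time: 15.28
tool_pos: [0.4665, 0.0388, 0.1246]
tool_rot: [2.952, 1.57, -0.222]
contact_force: [-3.1, -0.3, 8.8]
opening: 0.0005
```

Request:
{"method": "move_arm", "body": {
  "increments": [
    [0.001,0,0,0],
    [0.002,0,0,0],
    [0.003,0,0,0],
    [0.003,0,0,0]
  ]
}}

```text
time: 15.78
tool_pos: [0.4665, 0.0388, 0.1234]
tool_rot: [2.934, 1.57, -0.241]
contact_force: [-3.2, -0.1, 8.5]
opening: 0.0004
```

Request:
{"method": "move_arm", "body": {
  "increments": [
    [0.0005,0,0,0],
    [0.001,0,0,0],
    [0.0015,0,0,0],
    [0.002,0,0,0],
    [0.0025,0,0,0]
  ]
}}

```text
time: 16.4
tool_pos: [0.4665, 0.0388, 0.1225]
tool_rot: [2.993, 1.57, -0.182]
contact_force: [-2.8, -0.5, 9.1]
opening: 0.0004
```

Request:
{"method": "move_arm", "body": {
  "increments": [
    [0.0005,0,0,0],
    [0.001,0,0,0],
    [0.0015,0,0,0],
    [0.002,0,0,0],
    [0.002,0,0,0]
  ]
}}

```text
time: 17.02
tool_pos: [0.4665, 0.0388, 0.1216]
tool_rot: [2.965, 1.57, -0.21]
contact_force: [-1.4, 0.3, 8.5]
opening: 0.0004
```

Request:
{"method": "move_arm", "body": {
  "increments": [
    [0.0005,0,0,0],
    [0.001,0,0,0],
    [0.0015,0,0,0],
    [0.0015,0,0,0]
  ]
}}

```text
time: 17.52
tool_pos: [0.4665, 0.0388, 0.121]
tool_rot: [2.947, 1.57, -0.228]
contact_force: [-2.8, 0.2, 8.1]
opening: 0.0003
```

Request:
{"method": "move_arm", "body": {
  "increments": [
    [0.0005,0,0,0],
    [0.001,0,0,0],
    [0.001,0,0,0]
  ]
}}

```text
time: 17.9
tool_pos: [0.4665, 0.0388, 0.1206]
tool_rot: [2.922, 1.57, -0.253]
contact_force: [-2.4, -0.0, 7.9]
opening: 0.0001
```

Request:
{"method": "move_arm", "body": {
  "increments": [
    [0.0005,0,0,0],
    [0.001,0,0,0],
    [0.001,0,0,0]
  ]
}}

```text
time: 18.27
tool_pos: [0.4665, 0.0388, 0.1203]
tool_rot: [2.95, 1.57, -0.225]
contact_force: [-2.4, -0.2, 9.1]
opening: 0.0008
```

Request:
{"method": "move_arm", "body": {
  "increments": [
    [0.0005,0,0,0],
    [0.001,0,0,0],
    [0.001,0,0,0]
  ]
}}

```text
time: 18.65
tool_pos: [0.4665, 0.0388, 0.1201]
tool_rot: [2.962, 1.57, -0.213]
contact_force: [-3.1, 0.1, 11.0]
opening: 0.0007
```

Request:
{"method": "move_arm", "body": {
  "increments": [
    [0.0005,0,0,0],
    [0.0008,0,0,0],
    [0.0008,0,0,0]
  ]
}}

```text
time: 19.02
tool_pos: [0.4665, 0.0388, 0.1199]
tool_rot: [2.965, 1.57, -0.21]
contact_force: [-4.6, 0.2, 12.3]
opening: 0.0004
```

Request:
{"method": "move_arm", "body": {
  "increments": [
    [0,0,0,0]
  ]
}}

```text
time: 19.15
tool_pos: [0.4665, 0.0388, 0.1199]
tool_rot: [2.984, 1.57, -0.191]
contact_force: [-4.5, 1.2, 13.0]
opening: 0.0003
```

Run:
```python
from h import *
for i in range(3):
    o=robot.observe(); print(o['time'],o['tool_pos'],o['contact_force'])
    im=robot.read_camera('scene')[:,:,::-1] 
cv2.imwrite('pics/s9.png',cv2.resize(im[150:300,240:440],None,fx=4,fy=4))
```

```text
19.15 [0.46653152 0.03877573 0.11992645] [-4.5016842   1.19894164 12.97719262]
19.2 [0.46654375 0.03876724 0.11993425] [-4.64903761  0.14272511 13.50161574]
19.25 [0.4665582  0.03874831 0.11993617] [-4.04609299  0.1919206  13.36598493]
```

Request:
{"method": "move_arm", "body": {
  "increments": [
    [-0.01,0,0,0],
    [-0.04,0,0,0],
    [-0.076,0,0,0],
    [-0.076,0,0,0]
  ]
}}

```text
time: 19.8
tool_pos: [0.4672, 0.0387, 0.1502]
tool_rot: [3.077, 1.568, -0.098]
contact_force: [0.8, 0.3, 0.5]
opening: 0.0001
```

Request:
{"method": "move_arm", "body": {
  "increments": [
    [0,0,0,0],
    [0,0,0,0],
    [0,0,0,0],
    [0,0,0,0],
    [0,0,0,0]
  ],
  "gripper": 0
}}

```text
time: 20.42
tool_pos: [0.4663, 0.0388, 0.149]
tool_rot: [0.828, 1.571, -2.347]
contact_force: [-0.4, 0.3, -0.6]
opening: 0.0457
```

Request:
{"method": "move_arm", "body": {
  "increments": [
    [0,0,0,0],
    [0,0,0,0],
    [0,0,0,0]
  ]
}}

```text
time: 20.8
tool_pos: [0.4663, 0.0388, 0.1491]
tool_rot: [1.642, 1.571, -1.533]
contact_force: [-0.0, 0.4, 0.4]
opening: 0.0758
```

Run:
```python
from h import *
o=robot.observe(); print(o['tool_pos'],Ro.from_euler('xyz',o['tool_rot']).as_matrix().round(4),o['contact_force'],o['opening'])
im=robot.read_camera('wrist')[:,:,::-1]
overlay(im,wristp(o),o['tool_pos'][0]-.0017,o['tool_pos'][1]+.0009,np.radians(-2),.0565,(220,140,420,290),4,'pics/o9.png',coll=.0067,pin=.003)
```

```text
[0.46634244 0.0387779  0.14906766] [[ 0.000e+00 -3.330e-02 -9.994e-01]
 [-1.000e-04 -9.994e-01  3.330e-02]
 [-1.000e+00  1.000e-04 -0.000e+00]] [-0.00493858  0.41786378  0.38878729] 0.0757582608543924
```

View pics/o9.png

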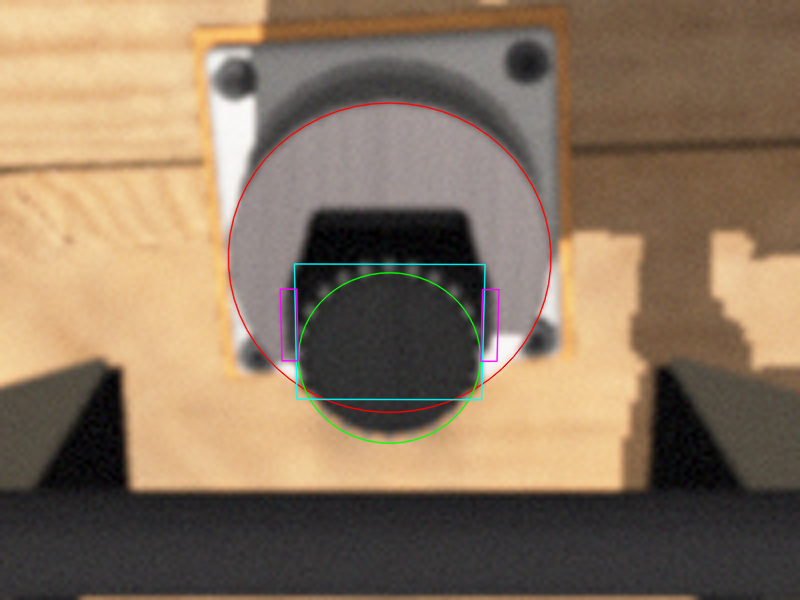

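Request:
{"method": "move_arm", "body": {
  "increments": [
    [0.05,0,0,0],
    [0.1,0,0,0],
    [0.15,0,0,0],
    [0.186,0,0,0],
    [0.186,0,0,0]
  ]
}}

```text
time: 21.48
tool_pos: [0.4657, 0.0388, 0.0739]
tool_rot: [-0.007, 1.569, 3.101]
contact_force: [0.5, -1.1, 0.0]
opening: 0.0916
```

Request:
{"method": "move_arm", "body": {
  "increments": [
    [0,0,0,0],
    [0,0,0,0],
    [0,0,0,0],
    [0,0,0,0],
    [0,0,0,0]
  ],
  "gripper": 1,
  "squeeze": 40
}}

```text
time: 22.1
tool_pos: [0.4664, 0.0388, 0.0748]
tool_rot: [2.661, 1.571, -0.513]
contact_force: [0.6, -0.7, -0.1]
opening: 0.0466
```

Request:
{"method": "move_arm", "body": {
  "increments": [
    [0,0,0,0],
    [0,0,0,0],
    [0,0,0,0]
  ]
}}

```text
time: 22.48
tool_pos: [0.4664, 0.0387, 0.0747]
tool_rot: [1.888, 1.571, -1.287]
contact_force: [-1.3, 0.0, 0.6]
opening: 0.0337
```

Request:
{"method": "move_arm", "body": {
  "increments": [
    [-0.01,0,0,0],
    [-0.03,0,0,0],
    [-0.06,0,0,0],
    [-0.1,0,0,0],
    [-0.14,0,0,0]
  ]
}}

```text
time: 23.1
tool_pos: [0.4664, 0.0388, 0.1318]
tool_rot: [2.955, 1.57, -0.22]
contact_force: [-0.2, 0.9, -4.5]
opening: 0.0337
```

Request:
{"method": "move_arm", "body": {
  "increments": [
    [-0.06,0,0,0],
    [-0.1,0,0,0],
    [-0.1,0,0,0],
    [-0.1,0,0,0]
  ]
}}

```text
time: 23.6
tool_pos: [0.4659, 0.0388, 0.1703]
tool_rot: [0.079, 1.57, -3.095]
contact_force: [-0.1, 0.5, -4.3]
opening: 0.0338
```

Run:
```python
from h import *
o=robot.observe(); print(o['tool_pos'],Ro.from_euler('xyz',o['tool_rot']).as_matrix().round(4),o['contact_force'],o['opening'])
im=robot.read_camera('wrist')[:,:,::-1]; cv2.imwrite('pics/w10.png',im)
Rt=Ro.from_euler('xyz',o['tool_rot']).as_matrix()
print(Rt.T@(np.array([.4731,-.2554,.169])-o['tool_pos'])/.4)
```

```text
[0.46588628 0.03881844 0.17031652] [[-7.000e-04 -3.340e-02 -9.994e-01]
 [-0.000e+00 -9.994e-01  3.340e-02]
 [-1.000e+00  1.000e-04  7.000e-04]] [-0.14308052  0.54851219 -4.3266019 ] 0.033809536585354946
[ 0.00330322  0.73453511 -0.04256046]
```

View pics/w10.png

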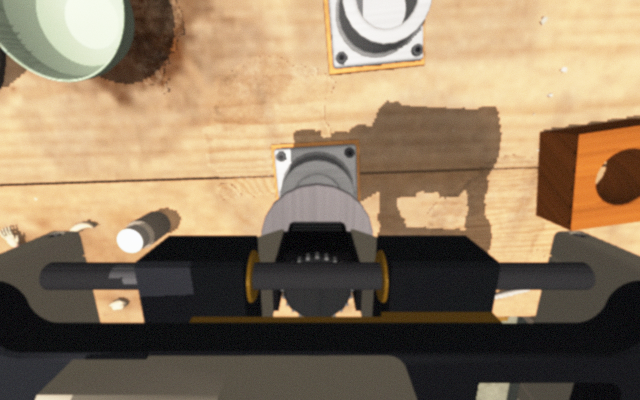

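Request:
{"method": "move_arm", "body": {
  "increments": [
    [0,0.1,-0.01,0],
    [0,0.25,-0.02,0],
    [0,0.4,-0.03,0],
    [0,0.55,-0.035,0],
    [0,0.69,-0.0426,0]
  ]
}}

```text
time: 24.28
tool_pos: [0.4735, -0.2395, 0.1698]
tool_rot: [-0.607, 1.569, 2.501]
contact_force: [0.8, 0.3, -3.7]
opening: 0.0339
```

Request:
{"method": "move_arm", "body": {
  "increments": [
    [0,0,0,0],
    [0,0,0,0],
    [0,0,0,0]
  ]
}}

```text
time: 24.65
tool_pos: [0.474, -0.2362, 0.1703]
tool_rot: [-0.725, 1.57, 2.384]
contact_force: [0.1, -0.2, -3.5]
opening: 0.0333
```

Run:
```python
from h import *
o=robot.observe(); print(o['tool_pos'],Ro.from_euler('xyz',o['tool_rot']).as_matrix().round(4),o['contact_force'],o['opening'])
im=robot.read_camera('wrist')[:,:,::-1]; cv2.imwrite('pics/w11.png',im)
Rt=Ro.from_euler('xyz',o['tool_rot']).as_matrix()
print(Rt.T@(np.array([.4731,-.2554,.169])-o['tool_pos'])/.4)
```

```text
[ 0.47402642 -0.23618655  0.17031293] [[-9.000e-04 -3.190e-02 -9.995e-01]
 [ 9.000e-04 -9.995e-01  3.180e-02]
 [-1.000e+00 -8.000e-04  9.000e-04]] [ 0.11003049 -0.18935893 -3.46098005] 0.033298728740906065
[0.00324261 0.04808577 0.0007819 ]
```

View pics/w11.png

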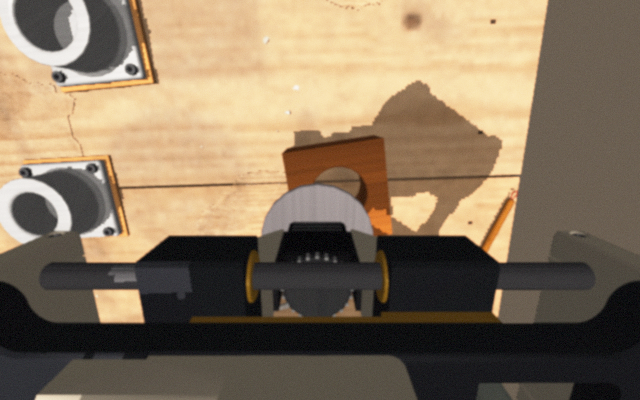

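Request:
{"method": "move_arm", "body": {
  "increments": [
    [0,0.03,0.001,0],
    [0,0.048,0.001,0],
    [0,0.048,0.001,0],
    [0.06,0.048,0.001,0],
    [0.1,0.048,0.001,0]
  ]
}}

```text
time: 25.32
tool_pos: [0.4728, -0.2566, 0.1299]
tool_rot: [-0.77, 1.57, 2.338]
contact_force: [-1.7, 0.9, -3.8]
opening: 0.0339
```

Request:
{"method": "move_arm", "body": {
  "increments": [
    [0.01,0,0,0],
    [0.01,0,0,0]
  ]
}}

```text
time: 25.58
tool_pos: [0.4732, -0.2569, 0.1269]
tool_rot: [2.438, 1.571, -0.737]
contact_force: [0.5, 0.3, -4.4]
opening: 0.0339
```

Request:
{"method": "move_arm", "body": {
  "increments": [
    [0.02,-0.0035,0,0],
    [0.04,-0.0035,0,0],
    [0.06,-0.0035,0,0],
    [0.08,-0.0035,0,0],
    [0.1,-0.0035,0,0]
  ]
}}

```text
time: 26.2
tool_pos: [0.4732, -0.2554, 0.086]
tool_rot: [-0.1, 1.571, 3.008]
contact_force: [0.4, 0.1, -3.5]
opening: 0.0338
```

Request:
{"method": "move_arm", "body": {
  "increments": [
    [0.01,0,0,0],
    [0.02,0,0,0],
    [0.025,0,0,0],
    [0.03,0,0,0],
    [0.03,0,0,0]
  ]
}}

```text
time: 26.82
tool_pos: [0.4732, -0.2554, 0.0747]
tool_rot: [1.275, 1.571, -1.9]
contact_force: [0.7, 0.5, -4.3]
opening: 0.0337
```

Request:
{"method": "move_arm", "body": {
  "increments": [
    [0.004,0,0,0],
    [0.008,0,0,0],
    [0.012,0,0,0],
    [0.015,0,0,0],
    [0.015,0,0,0]
  ]
}}

```text
time: 27.45
tool_pos: [0.4731, -0.2554, 0.0686]
tool_rot: [-0.207, 1.571, 2.901]
contact_force: [0.1, -0.3, -4.1]
opening: 0.0341
```

Request:
{"method": "move_arm", "body": {
  "increments": [
    [0.0025,0,0,0],
    [0.0025,0,0,0]
  ]
}}

```text
time: 27.7
tool_pos: [0.4731, -0.2554, 0.0676]
tool_rot: [0.066, 1.571, -3.109]
contact_force: [-0.1, 0.1, -4.2]
opening: 0.0341
```

Request:
{"method": "move_arm", "body": {
  "increments": [
    [0.0025,0,0,0],
    [0.0025,0,0,0]
  ]
}}

```text
time: 27.95
tool_pos: [0.4733, -0.2555, 0.0672]
tool_rot: [2.417, 1.57, -0.758]
contact_force: [-2.3, 0.7, 2.7]
opening: 0.0336
```

Request:
{"method": "move_arm", "body": {
  "increments": [
    [-0.0015,0,0,0],
    [-0.0015,0,0,0]
  ]
}}

```text
time: 28.2
tool_pos: [0.4732, -0.2555, 0.0672]
tool_rot: [2.159, 1.571, -1.016]
contact_force: [-0.0, 0.0, -0.9]
opening: 0.0335
```

Request:
{"method": "move_arm", "body": {
  "increments": [
    [0,0,0,0],
    [0,0,0,0],
    [0,0,0,0],
    [0,0,0,0],
    [0,0,0,0]
  ],
  "gripper": 0
}}

```text
time: 28.82
tool_pos: [0.4732, -0.2555, 0.0674]
tool_rot: [2.244, 1.571, -0.931]
contact_force: [-0.2, 0.3, 0.2]
opening: 0.0792
```

Request:
{"method": "move_arm", "body": {
  "increments": [
    [0,0,0,0],
    [-0.05,0,0,0],
    [-0.12,0,0,0],
    [-0.2,0,0,0],
    [-0.2,0,0,0]
  ]
}}

```text
time: 29.45
tool_pos: [0.4744, -0.2563, 0.1497]
tool_rot: [2.523, 1.565, -0.652]
contact_force: [-0.2, -0.5, -0.6]
opening: 0.0919
```

Request:
{"method": "move_arm", "body": {
  "increments": [
    [0,0,0,0],
    [0,0,0,0]
  ]
}}

```text
time: 29.7
tool_pos: [0.4726, -0.255, 0.1462]
tool_rot: [-0.583, 1.569, 2.525]
contact_force: [0.3, -0.1, -0.5]
opening: 0.0914
```

Run:
```python
from h import *
o=robot.observe(); print(o['time'],o['tool_pos'],o['contact_force'],o['opening'])
im=robot.read_camera('wrist')[:,:,::-1]; cv2.imwrite('pics/w12.png',im)
overlay(im,wristp(o),.4731-.0017,-.2555+.0009,np.radians(-2),.05,(220,140,420,290),4,'pics/o12.png',coll=.0072,pin=.0028)
```

```text
29.7 [ 0.47261369 -0.25500396  0.14615601] [ 0.32474856 -0.12469092 -0.45110649] 0.09142431648114348
```

View pics/o12.png

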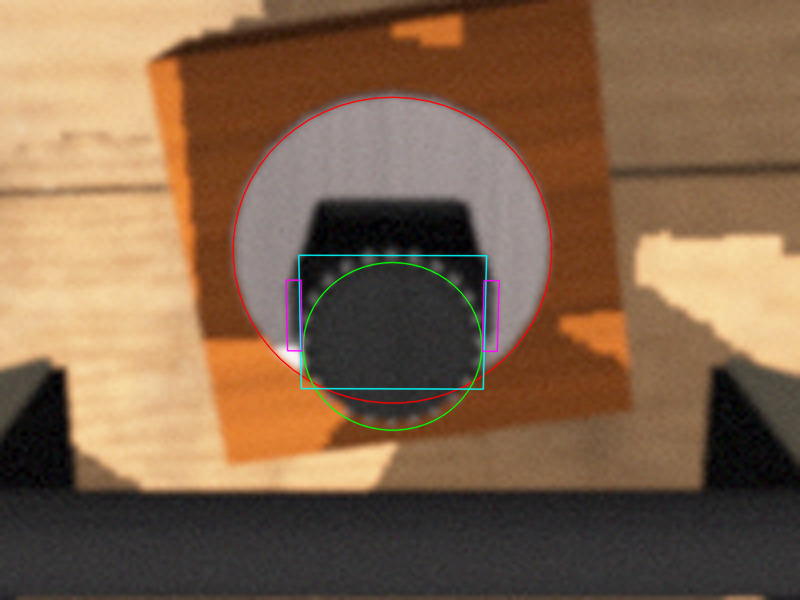

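Request:
{"method": "move_arm", "body": {
  "increments": [
    [0,0,0.06,0],
    [0,0,0.12,0],
    [0,0,0.16,0],
    [0,0,0.16,0],
    [0,0,0.16,0]
  ]
}}

```text
time: 30.38
tool_pos: [0.4099, -0.2536, 0.1474]
tool_rot: [2.622, 1.57, -0.553]
contact_force: [-0.3, 0.4, -0.3]
opening: 0.0918
```

Run:
```python
from h import *
o=robot.observe(); print(o['time'],o['tool_pos'],o['contact_force'],o['opening'])
im=robot.read_camera('wrist')[:,:,::-1]; cv2.imwrite('pics/w13.png',im)
p=wristp(o)
c=w2pix(p,(.4715,-.2546,.09)).astype(int); print(c)
u0=c[0]-60;v0=max(0,c[1]-50)
cv2.imwrite('pics/z13.png',cv2.resize(im[v0:v0+90,u0:u0+120],None,fx=6,fy=6,interpolation=cv2.INTER_CUBIC))
overlay(im,p,.4715,-.2546,np.radians(-2),.05,(u0,v0,u0+120,v0+90),6,'pics/o13.png',coll=.0072,pin=.0028)
```

```text
30.375 [ 0.40990099 -0.25358783  0.14740411] [-0.32234621  0.36033076 -0.32895126] 0.09175640267720485
[316 132]
```

View pics/z13.png

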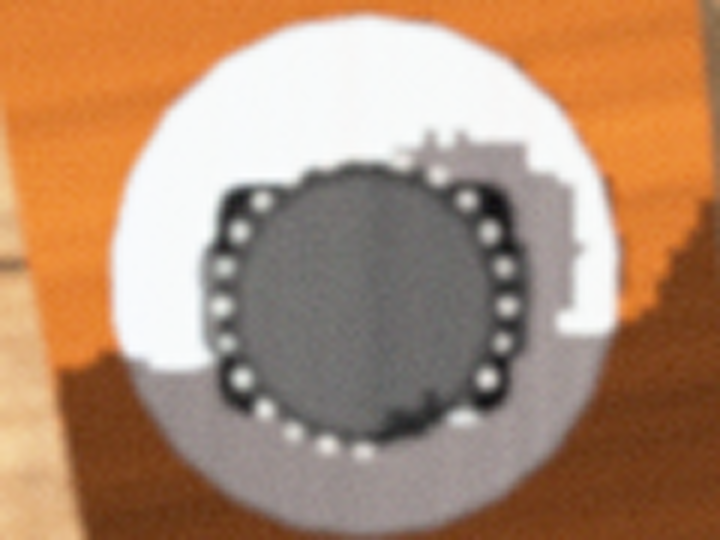

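View pics/o13.png

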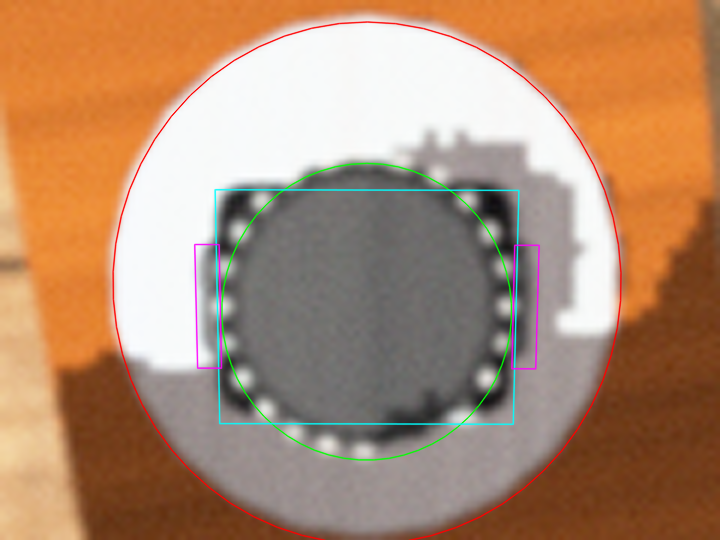

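Request:
{"method": "move_arm", "body": {
  "increments": [
    [-0.1,0,0,0],
    [-0.25,0,0,0],
    [-0.25,0,0,0],
    [-0.25,0,0,0]
  ]
}}

```text
time: 30.92
tool_pos: [0.4093, -0.253, 0.2467]
tool_rot: [-0.727, 1.57, 2.381]
contact_force: [-0.9, -0.1, -0.1]
opening: 0.0914
```

Run:
```python
from h import *
im=robot.read_camera('scene')[:,:,::-1]; cv2.imwrite('pics/s14.png',im)
im=robot.read_camera('top')[:,:,::-1]; cv2.imwrite('pics/t14.png',im)
print(robot.observe()['time'],robot.observe()['qvel'].round(3))
```

```text
31.025 [-0.003  0.003  0.001 -0.001  0.001 -0.001]
```

View pics/s14.png

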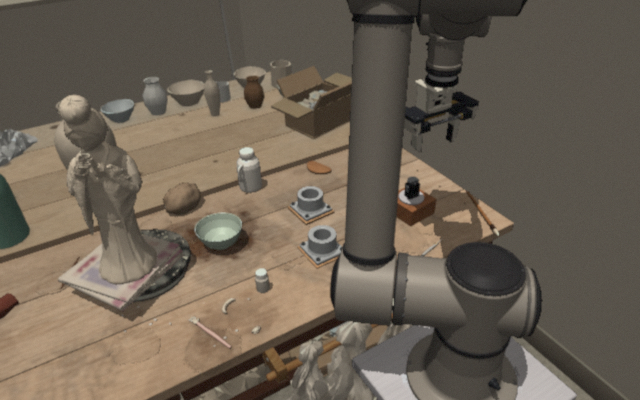

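View pics/t14.png

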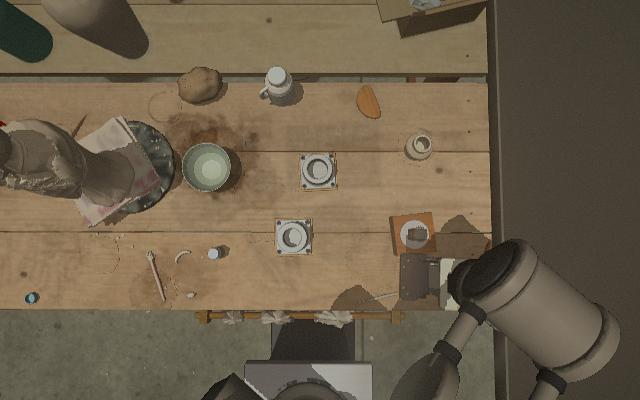

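The gauge stands upright in its stand at (413,234). The bowl, bottle and pot are where they were in the first picture, and the arm is clear.

```bash
python3 -c "
from cell import robot
print(robot.hand_in())"
```

```text
the job is handed in; nothing more can be done
None
```

I measured the bore of the bushing nearer the robot, locked the gauge at that size, put the gauge back in its stand, and handed the job in at about 31 s of the 72 s limit.

- **Setting the gauge:** I squeezed the buttons flush (34 mm opening) and lowered the gauge until the flange met the bushing's top face. I felt about 16 N there, then let go so the plungers sprang out.
- **Locking the size:** The collar slid at 8–9 N. I stopped when the push rose and held steady at about 13.3 N, below the 16 N that would drive the plungers in.
- **Putting it back:** The gauge came out freely. In the stand it seated at the same gripper height as when I first picked it up (0.0672 m against 0.0671 m).

**Last checks:**
- The pictures show the gauge upright in the stand with the flange down. The bowl, bottle and pot haven't moved, and the arm is clear.
- The buttons stand out about 2.2 mm, which means a size of about 44.3 mm. My camera estimates of the bore were about 44.6–45.5 mm from the wrist camera and 45.5–47 mm from the top camera. They agree only to within the camera's accuracy, so the locked size is not confirmed more closely than that.
- **One disagreement:** from first touch, the collar seemed to travel only 6.3–7 mm before meeting the pin, which would suggest a bore of about 46–47 mm. Its absolute height at the stop fitted 45 mm. I went by the force rise when deciding where to stop.

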